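# Release the parcel scale's transport lock

## Robot

A 7-joint arm with a two-finger parallel gripper is mounted at the origin on the work surface. World frame = base frame: x ahead of the robot, y to its left, z up, the work surface at z = 0. Lengths are in m, angles in rad, forces in N, time in s.
With the tool pointing down it reaches from about 0.35 to 0.9 m from the base axis. Payload 7.2 kg.
Tool frame: the origin (TCP) lies on the centre line of the jaws, within the pads' length; the fingertips stand 22 mm ahead of it and the grasp point (between the pads) lies 3 mm ahead of it (bot.tcp_to_tips is the distance from the TCP to the fingertips, in m); z points along the fingers, x is the direction in which the jaws open and shut, and the axes are right-handed (so a half turn about z gives the same grasp; the last joint's range is limited). The gripper opens to 88 mm and grips with 3 to 60 N. Pads are 20 mm wide; open, the fingers measure 115 mm over their backs; the gripper's body (75 mm by 178 mm) begins 61 mm behind the grasp point.
Start: joints at [-1.404, 0.411, -0.013, 1.596, 0.006, 1.134, -0.082], TCP at [0.145, 0.608, 0.245] pointing down, gripper open.
Joint ranges: [-2.95, 2.95], [-0.29, 1.99], [-1.47, 1.44], [0.14, 2.54], [-1.03, 4.17], [0.13, 1.85], [-2.86, 2.86]. Speed limits (rad/s): [2.39, 2.39, 3.01, 3.01, 3.14, 3.14, 3.14].

## Interface

Orientations are given as a unit quaternion [x, y, z, w].
In Python, from plant import bot gives the robot as it stands.
- The arm moves only by the tool arm_command, never from a script. Its argument "deltas" is one flat list of numbers, 7 for each row, row after row: the turn, a rotation vector about the tool's x, y, z in rad, then the shift along the tool's x, y, z in m, then the opening, from 0 (shut) to 1 (fully open). In form: [wx, wy, wz, dx, dy, dz, grip, wx, wy, wz, dx, dy, dz, grip, ...]. A call has 1 to 20 rows; each row is the pose to reach, as a shift and turn from the pose commanded when the call began, along the tool's axes at that moment; what a row does not reach only later rows make up. A row lasts 1/12 s, in which the tool goes at most 41.7 mm and 7.16 degrees, less where a joint would pass 70% of its speed; a pose out of reach is approached as far as the arm can. A call with a gripper value outside its range is refused whole. The fingers move at their own pace and stop on an object; "newtons" is the grip in N (left out, the last holds). Time passes only in rows, so rows that repeat a pose let the fingers close. It gives the time, the measured TCP pose, the force and the opening at its end, in the units of the state.
- bot.get_obs(): the state, without advancing time (a new reading comes with each control period).
- bot.read_camera(name): name is "side" or "top"; returns the picture (400x640x3 uint8, red, green, blue); there is no depth.
- bot.camera_model(name): a dict with "vfov" (degrees; the focal length in pixels is half the picture's height over the tangent of half this angle, whatever the lens; pixels are square), "cx", "cy" (the principal point, pixels), "extrinsics" (4x4, takes a point from camera to world coordinates). Camera axes: x right, y down, z forward; pixel columns grow to the right and rows downward; lengths in m; the calibration is good to about 2 mm. A picture is of the moment at which its call begins. camera_model takes no time and is no camera call.
- bot.hand_in(): hands the job in, once; it reports no verdict.
Trained networks look in the newest picture that a camera, given by its name, has taken for a name from the list of things; names that differ only in an ending like _2 or _b are one class to them, and where a whole thing is asked for, a point or a joint stands for the part that bears it (a point fixed in the world has none). Each returns a list of dicts, best first, with "score" (0 to 1); they miss things now and then, are a little off and sometimes report something else, mostly with a low value. They report only what shows in the picture. A call takes as long as a camera call.
- bot.silhouettes(target, camera): "pixels" (400x640 bool, what is visible of it) and "xy" ([column, row] in pixels, amid what is visible of it).
The state is a dict: "t": time; "joint_pos": joint angles; "joint_vel": joint speeds; "joint_efforts": joint torques, N m; "position": TCP position; "orientation": TCP orientation; "force": force on the tool from outside, world axes, zero at the start; "moment": the same for the moment, N m; "gripper_width": opening from 0.0 (shut) to 1.0 (fully open).
Only numpy, scipy, OpenCV 4.12 (cv2) and the standard library are available. Lean on these libraries where they do the work, as an engineer would, in place of code of your own. Each camera call takes 0.05 s, during which the arm holds its last target.

## Task

Get the parcel scale ready for weighing: pull its bar-shaped transport lock knob straight up, turn it clockwise (seen from above) until its pointer faces the steel weighing plate, then push it back down fully home and let go. Leave the small round zero knob alone.

Things in the scene. Friction and masses are not known exactly. Their poses are not given: they have to be found in the camera images.
- scale: Grey parcel scale, fixed, 400 (x) by 320 (y) mm; origin under its centre, +x away from the console. Console top 50 mm above the table, on the robot's side; beyond it the steel weighing plate, top 66 mm, starting 79 mm past the knob axes. The lock knob and zero knob sit left and right on the console, 142 mm from the centre towards -x, 180 mm apart, in either order.
- lock_grip (a point): On the vertical axis of the lock knob, 12 mm below its top, 86 mm above the table when home; moves with it. Black disc 50 mm wide, 8 high, with an upright bar 44 long, 14 thick, 36 high to grip across; on an 84 mm aluminium bezel. Site x runs along the bar to its pointer end (white line), z up. Bezel: black dot = locked, dash = ready, towards the weighing plate (the scale's +x).
- lock_pull (a joint): How far the lock knob is pulled up, in m: 0 is fully home (start), 0.016 the upper stop. Friction of about 4 N holds it where it is left; no spring. Below about 0.009 a hidden key keeps it from turning; pulled up 12 mm or more it turns freely.
- lock_turn (a joint): Angle of the lock knob in rad, growing clockwise seen from above: about 0 locked (start, -0.08 to 0.10), 1.31 (75 degrees) ready, pointer straight at the weighing plate; stops at -0.10 and 1.41. Turning takes about 0.06 N m. Between about 0.25 and 1.06 the knob cannot be pushed in.
- zero_mark (a point): Outer end of the white line on top of the zero knob, 13 mm off its axis, 74 mm above the table. That knob is plain, round and black, 30 mm across and 20 mm high on a 48 mm bezel; it turns easily and must not be turned.

How it is judged:
On the way, in this order (a step that is already met when the one before it is completed fails the run):
1. the lock knob is pulled up more than 10 mm before it is turned (value of joint lock_pull above 0.01 m and value of joint lock_turn below 0.3 rad), for 0.05 s.
2. while up, it is turned to the ready direction, within 10 degrees (value of joint lock_pull above 0.006 m and value of joint lock_turn above 1.13 rad), for 0.05 s.
At the end, for the whole second after the job is handed in: the lock knob is pushed home (less than 3 mm up) with its pointer within 10 degrees of the ready direction (joint above 1.13 rad), and released (value of joint lock_pull below 0.003 m and value of joint lock_turn above 1.13 rad); the robot touches nothing.
It fails at once if the zero knob is turned (its mark moves more than 6 mm) (distance of zero_mark from where it was at the start of the episode above 0.006 m).
It also fails if it takes over 40 s, if anything falls off the work surface, if the arm or the gripper's body presses on something with over 40 N, if the wrist force passes 120 N, or if a joint passes its speed limit or range.

## Working session

There is one attempt and no reset: what is moved stays moved. The work goes in short steps, Python scripts to look and compute and a tool call to move; the robot and the scene stay as the last step left them, time stands still between calls to the robot, and variables do not carry over. Pictures are saved under pics/ and viewed, and the job is handed in when it is done.

Besides the shell and the picture viewer there is one more tool, called after ">>>" as name(argument=value, ...) on one line, values as JSON. arm_command: Moves the arm, as the interface text tells. Its arguments: {"type":"object","properties":{"deltas":{"type":"array","items":{"type":"number"}},"newtons":{"type":"number"}},"required":["deltas"]}

```bash
mkdir -p pics; ls; python3 - <<'E'
from plant import bot
import cv2,numpy as np
for c in ["side","top"]:
    im=bot.read_camera(c); cv2.imwrite(f"pics/{c}0.png",im[:,:,::-1])
    m=bot.camera_model(c); print(c,m)
    for n in ["lock_grip","zero_mark","scale"]:
        for d in bot.silhouettes(n,c)[:3]: print(n,d["score"],d["xy"],d["pixels"].sum())
print(bot.get_obs())
E
```

```text
pics
side {'vfov': 50.526929791172996, 'cx': 317.10514872921067, 'cy': 191.25000963056894, 'extrinsics': array([[ 0.99567395, -0.06374156,  0.06760472,  0.58290894],
       [-0.09239438, -0.75619875,  0.64778602, -0.41862205],
       [ 0.00983171, -0.65122996, -0.75881676,  0.55847615],
       [ 0.        ,  0.        ,  0.        ,  1.        ]])}
lock_grip 0.89 [244.2, 137.2] 693
scale 0.77 [331.6, 202.3] 36614
top {'vfov': 51.94014550460938, 'cx': 325.18109402110747, 'cy': 202.779647266336, 'extrinsics': array([[ 2.90588563e-02, -9.88668116e-01,  1.47278442e-01,
         5.18201713e-01],
       [-9.99138753e-01, -2.43630293e-02,  3.35886176e-02,
        -5.71896639e-04],
       [-2.96198463e-02, -1.48127645e-01, -9.88524590e-01,
         7.37019007e-01],
       [ 0.00000000e+00,  0.00000000e+00,  0.00000000e+00,
         1.00000000e+00]])}
lock_grip 0.7 [258.7, 262.5] 822
zero_mark 0.65 [368.1, 281.6] 296
scale 0.66 [330.3, 188.2] 37762
{'t': 0.4, 'joint_pos': array([-1.4042265 ,  0.41120869, -0.01264973,  1.59633672,  0.00562119,
        1.13428797, -0.08220434]), 'joint_vel': array([ 1.04782253e-03,  3.14961477e-05,  1.38161816e-03, -1.12443053e-03,
       -1.64821821e-03,  3.34377599e-04,  1.66386308e-03]), 'joint_efforts': array([-1.40580592e-03, -5.87128329e+01,  6.39896784e-01, -2.91019911e+01,
       -5.37620159e-02,  1.25236731e-02,  6.77621279e-05]), 'position': array([0.14542236, 0.6077768 , 0.24452993]), 'orientation': array([ 7.85063592e-01,  6.19415164e-01, -6.23976209e-05,  8.37199079e-05]), 'force': array([ 0.03275791, -0.57549799, -0.13088331]), 'moment': array([ 0.01330928, -0.02282119, -0.04288832]), 'gripper_width': 0.9991334766177403}
```

View pics/side0.png

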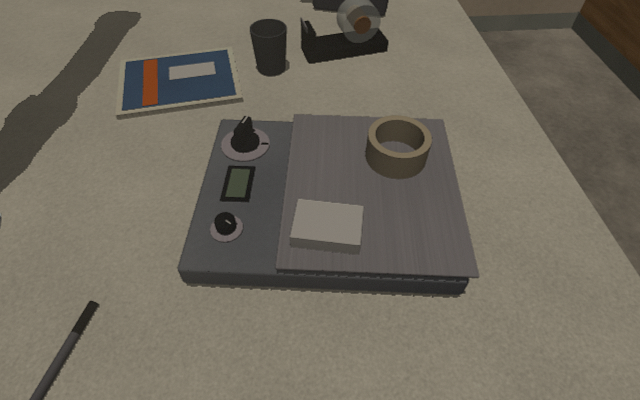

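View pics/top0.png

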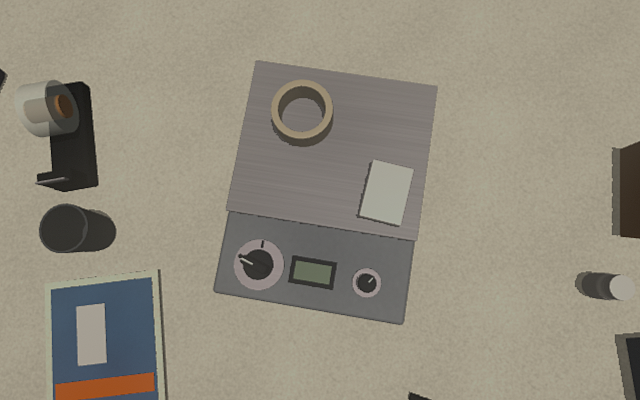

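```bash
cat > h.py <<'E'
import numpy as np,cv2
from plant import bot
def ray(c,uv,z):
    m=bot.camera_model(c);f=200/np.tan(np.radians(m["vfov"]/2));T=m["extrinsics"]
    d=T[:3,:3]@np.array([(uv[0]-m["cx"])/f,(uv[1]-m["cy"])/f,1]);o=T[:3,3]
    return o+d*(z-o[2])/d[2]
def proj(c,p):
    m=bot.camera_model(c);f=200/np.tan(np.radians(m["vfov"]/2));T=m["extrinsics"]
    q=T[:3,:3].T@(np.array(p)-T[:3,3]);return np.array([m["cx"]+f*q[0]/q[2],m["cy"]+f*q[1]/q[2]])
E
python3 - <<'E'
from h import *
t=cv2.imread("pics/top0.png");s=cv2.imread("pics/side0.png")
a=cv2.resize(t[225:305,215:300],None,fx=7,fy=7,interpolation=cv2.INTER_CUBIC)
cv2.imwrite("pics/topz.png",a)
b=cv2.resize(s[105:165,210:280],None,fx=8,fy=8,interpolation=cv2.INTER_CUBIC)
cv2.imwrite("pics/sidez.png",b)
for c in [(255,61),(437,87),(415,240),(228,210)]: print(ray("top",c,.066))
for c,im,uv in [("top",t,(258,262)),("side",s,(244,140))]:
    # bezel: bright/pinkish mask
    g=im.astype(int); 
    roi=np.zeros(im.shape[:2],bool);u,v=uv;roi[v-32:v+32,u-32:u+32]=1
    m=(g.min(2)>115)&roi
    cs,_=cv2.findContours(m.astype(np.uint8),cv2.RETR_EXTERNAL,cv2.CHAIN_APPROX_NONE)
    k=max(cs,key=cv2.contourArea);print(c,cv2.contourArea(k),e:=cv2.fitEllipse(cv2.convexHull(k)),ray(c,e[0],.054))
print([t[264,235+i].tolist() for i in range(0,6)])
E
```

```text
[0.86633265 0.1525697  0.066     ]
[ 0.82318197 -0.16335711  0.066     ]
[ 0.5607976  -0.12512256  0.066     ]
[0.60207948 0.18327749 0.066     ]
top 1924.0 ((258.29833984375, 264.282958984375), (49.61896514892578, 50.8821907043457), 30.228050231933594) [0.51443681 0.13026694 0.054     ]Traceback (most recent call last):
  File "<stdin>", line 14, in <module>
cv2.error: OpenCV(4.12.0) /io/opencv/modules/imgproc/src/shapedescr.cpp:361: error: (-201:Incorrect size of input array) There should be at least 5 points to fit the ellipse in function 'fitEllipseNoDirect'
```

View pics/topz.png

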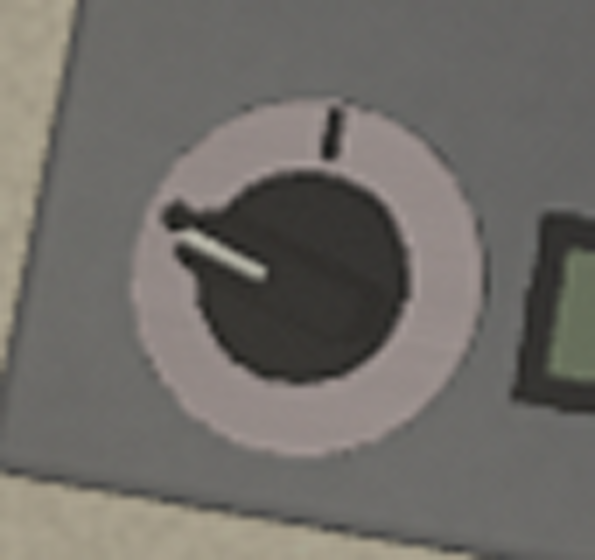

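View pics/sidez.png

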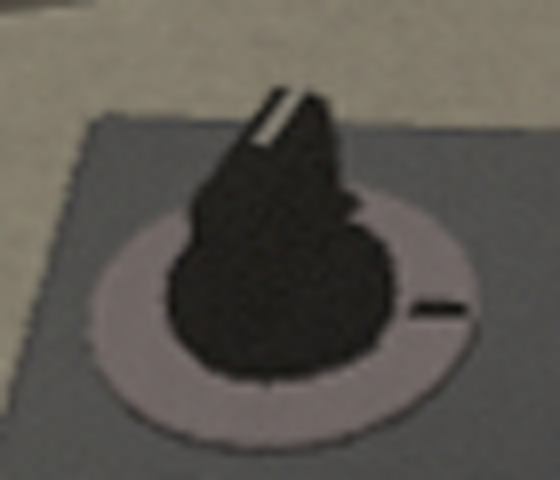

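```bash
python3 - <<'E'
from h import *
def tz(x,y,z): return ray("top",(215+(x+.5)/7-.5,225+(y+.5)/7-.5),z)
def sz(x,y,z): return ray("side",(210+(x+.5)/8-.5,105+(y+.5)/8-.5),z)
ang=lambda a,b: np.degrees(np.arctan2(*(b-a)[[1,0]]))
for a,b in [(tz(264,272,.098),tz(182,236,.098)),(sz(262,142,.098),sz(300,88,.098))]: print("line",a,b,ang(a,b),np.linalg.norm(a-b))
c=np.array([.5144,.1303,.054]); 
d0,d1=tz(329,157,.054),tz(336,110,.054);print("dash",d0,d1,ang(d0,d1),ang(c,(d0+d1)/2))
# side bezel centre: extremes
print("side bezel", proj("side",c), proj("side",c)[0]-210, )
q=(proj("side",c)-[210,105])*8;print(q)
dot=tz(175,213,.054);print("dot",ang(c,dot))
p=ray("top",(366.5,282.5),.054);print("zero",p,np.linalg.norm((p-c)[:2]),ang(p,c)-90)
d0,d1=sz(412,309,.054),sz(466,309,.054);print("dash",d0,d1,ang(d0,d1),ang(c,(d0+d1)/2))
# bezel side rim prediction
for t in range(0,360,45):
    print(t,(proj("side",c+.042*np.array([np.cos(np.radians(t)),np.sin(np.radians(t)),0]))-[210,105])*8+3.5)
E
```

```text
line [0.5157141  0.13126236 0.098     ] [0.52307268 0.14998266 0.098     ] 68.54117993036839 0.020114635805781714
line [0.51415385 0.1350426  0.098     ] [0.52173837 0.1519225  0.098     ] 65.80452320264739 0.018505562600241006
dash [0.5429991  0.12631188 0.054     ] [0.55417551 0.12521747 0.054     ] -5.5926741987886315 -7.5567990235826095
side bezel [245.54909899 143.77460626] 35.549098986979175
[284.3927919  310.19685007]
dot 65.85610189838283
zero [ 0.49025161 -0.04856109  0.054     ] 0.18048389280929786 -7.689120641617322
dash [0.54113129 0.12959335 0.054     ] [0.55278198 0.12863645 0.054     ] -4.695302515639723 -2.084706699918967
0 [482.58141826 302.83848734]
45 [424.46669863 215.03404651]
90 [291.07016567 185.7702374 ]
135 [155.14180647 229.56827628]
180 [ 91.69155137 324.63957577]
225 [143.17402767 418.24360681]
270 [284.47071699 451.47555749]
315 [427.02837061 401.8715462 ]
```

>>> arm_command(deltas=[0,0,1.728,-0.378,0.47,0.045,1,0,0,1.728,-0.378,0.47,0.045,1,0,0,1.728,-0.378,0.47,0.045,1,0,0,1.728,-0.378,0.47,0.045,1,0,0,1.728,-0.378,0.47,0.045,1,0,0,1.728,-0.378,0.47,0.045,1,0,0,1.728,-0.378,0.47,0.045,1,0,0,1.728,-0.378,0.47,0.045,1,0,0,1.728,-0.378,0.47,0.045,1,0,0,1.728,-0.378,0.47,0.045,1,0,0,1.728,-0.378,0.47,0.045,1,0,0,1.728,-0.378,0.47,0.045,1,0,0,1.728,-0.378,0.47,0.045,1,0,0,1.728,-0.378,0.47,0.045,1,0,0,1.728,-0.378,0.47,0.045,1,0,0,1.728,-0.378,0.47,0.045,1,0,0,1.728,-0.378,0.47,0.045,1,0,0,1.728,-0.378,0.47,0.045,1,0,0,1.728,-0.378,0.47,0.045,1,0,0,1.728,-0.378,0.47,0.045,1], newtons=30)

```text
t: 2.07
position: [0.5139, 0.1324, 0.1997]
orientation: [0.981, -0.193, -0.0, -0.0]
force: [0.0, 0.7, -0.8]
gripper_width: 1.003
```

```bash
python3 - <<'E'
from h import *
o=bot.get_obs();print(o["position"],o["joint_pos"],o["orientation"],o["force"])
from scipy.spatial.transform import Rotation as R
M=R.from_quat(o["orientation"]).as_matrix();print(M.T@(np.array([.5145,.1307,.089])-o["position"]))
s=bot.read_camera("side")[:,:,::-1];s=np.ascontiguousarray(s)
cv2.imwrite("pics/side1.png",s)
E
```

```text
[0.5139051  0.13238928 0.19973117] [-0.77635256  0.32042406  0.54155067  1.90612702 -0.19934549  0.96784142
 -0.53286063] [ 9.81110409e-01 -1.93448231e-01 -1.93574059e-04 -3.29989858e-04] [ 0.02857839  0.67056312 -0.81425951]
[0.0012478  0.00140044 0.11072977]
```

View pics/side1.png

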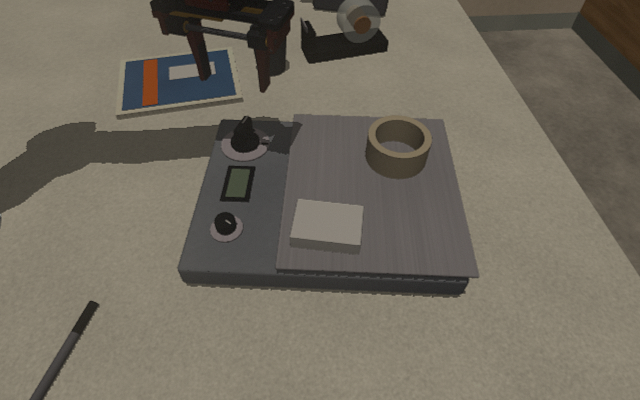

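The side picture shows the open fingers (tips near (205,78) and (263,88)) above and straddling the knob at (245,140). I'm descending.

>>> arm_command(deltas=[0,0,0,0.0012,0.0014,0.02,1,0,0,0,0.0012,0.0014,0.04,1,0,0,0,0.0012,0.0014,0.06,1,0,0,0,0.0012,0.0014,0.08,1,0,0,0,0.0012,0.0014,0.095,1,0,0,0,0.0012,0.0014,0.105,1,0,0,0,0.0012,0.0014,0.11,1,0,0,0,0.0012,0.0014,0.11,1,0,0,0,0.0012,0.0014,0.11,1])

```text
t: 2.87
position: [0.5154, 0.1294, 0.0901]
orientation: [0.981, -0.195, 0.0, -0.0]
force: [0.8, -0.2, 0.6]
gripper_width: 1.003
```

```bash
python3 - <<'E'
from h import *
o=bot.get_obs();print(o["position"],o["force"])
s=bot.read_camera("side")[:,:,::-1];t=bot.read_camera("top")[:,:,::-1]
a=cv2.resize(s[70:180,190:310],None,fx=5,fy=5,interpolation=cv2.INTER_CUBIC)
cv2.imwrite("pics/side2.png",a)
E
```

```text
[0.51542246 0.12937084 0.09009933] [ 0.76385187 -0.16496864  0.55568106]
```

View pics/side2.png

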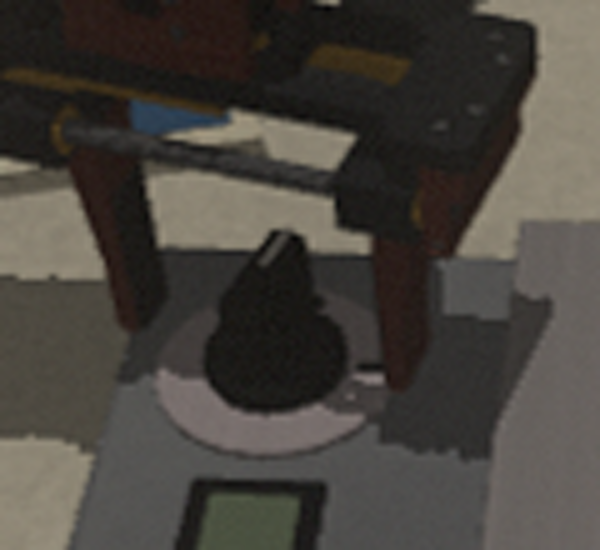

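The fingers straddle the bar squarely (tips near (135,325) and (400,385) in the crop), and nothing is touching. Closing now.

>>> arm_command(deltas=[0,0,0,0,0,0,0,0,0,0,0,0,0,0,0,0,0,0,0,0,0,0,0,0,0,0,0,0,0,0,0,0,0,0,0,0,0,0,0,0,0,0,0,0,0,0,0,0,0,0,0,0,0,0,0,0,0,0,0,0,0,0,0,0,0,0,0,0,0,0,0,0,0,0,0,0,0,0,0,0,0,0,0,0], newtons=30)

```text
t: 3.97
position: [0.5139, 0.1294, 0.0895]
orientation: [0.981, -0.195, -0.001, 0.0]
force: [-3.3, 0.9, 1.9]
gripper_width: 0.157
```

>>> arm_command(deltas=[0,0,0,-0.001,0,-0.003,0,0,0,0,-0.001,0,-0.006,0,0,0,0,-0.001,0,-0.009,0,0,0,0,-0.001,0,-0.012,0,0,0,0,-0.001,0,-0.014,0,0,0,0,-0.001,0,-0.014,0,0,0,0,-0.001,0,-0.014,0,0,0,0,-0.001,0,-0.014,0])

```text
t: 4.63
position: [0.5139, 0.1294, 0.1039]
orientation: [0.981, -0.195, -0.0, -0.0]
force: [-4.3, -1.8, 2.8]
gripper_width: 0.158
```

```bash
python3 - <<'E'
from h import *
o=bot.get_obs();print(o["position"],o["force"],o["moment"],o["gripper_width"],o["joint_pos"])
s=bot.read_camera("side")[:,:,::-1]
a=cv2.resize(s[70:180,190:310],None,fx=5,fy=5,interpolation=cv2.INTER_CUBIC)
cv2.imwrite("pics/side3.png",a)
E
```

```text
[0.51388376 0.12941981 0.10392896] [-4.26898583 -1.77726738  2.7974938 ] [-0.3777241   1.11447471 -0.04939361] 0.1581478854738672 [-0.71306924  0.45400586  0.48438365  1.99134896 -0.29960361  0.76593099
 -0.44419987]
```

View pics/side3.png

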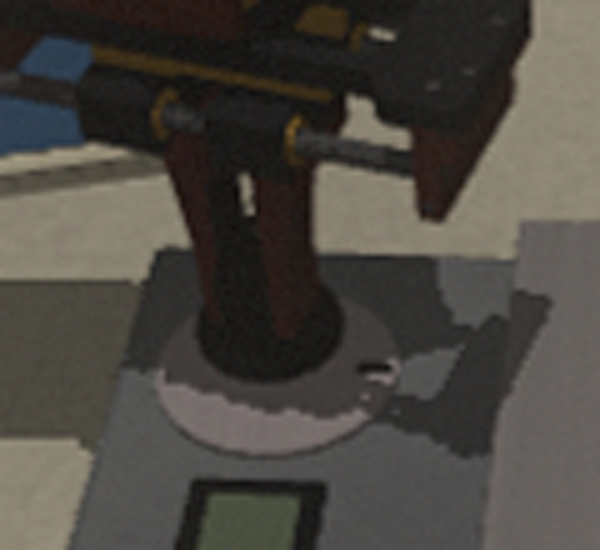

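The disc has risen with the grip (its lower edge went from 412 to 382 in the crop). Next is the 75° clockwise turn, about +z of the tool.

>>> arm_command(deltas=[0,0,0.09,0,0,0,0,0,0,0.18,0,0,0,0,0,0,0.27,0,0,0,0,0,0,0.36,0,0,0,0,0,0,0.45,0,0,0,0,0,0,0.54,0,0,0,0,0,0,0.63,0,0,0,0,0,0,0.72,0,0,0,0,0,0,0.81,0,0,0,0,0,0,0.9,0,0,0,0,0,0,0.99,0,0,0,0,0,0,1.08,0,0,0,0,0,0,1.17,0,0,0,0,0,0,1.25,0,0,0,0,0,0,1.31,0,0,0,0,0,0,1.31,0,0,0,0,0,0,1.31,0,0,0,0,0,0,1.31,0,0,0,0])

```text
t: 6.18
position: [0.5126, 0.1316, 0.1032]
orientation: [-0.66, 0.751, 0.002, -0.001]
force: [-7.1, 4.7, 1.0]
gripper_width: 0.157
```

```bash
python3 - <<'E'
from h import *
o=bot.get_obs();print(o["position"],o["force"],o["moment"],o["gripper_width"],o["joint_pos"],2*np.degrees(np.arctan2(*o["orientation"][[1,0]])))
s=bot.read_camera("side")[:,:,::-1]
a=cv2.resize(s[70:180,190:310],None,fx=5,fy=5,interpolation=cv2.INTER_CUBIC)
cv2.imwrite("pics/side4.png",a)
E
```

```text
[0.51262566 0.13156865 0.10320079] [-7.09349823  4.73115405  0.97408545] [ 1.16431592  1.81451883 -0.05363766] 0.1570422725046092 [-0.9585323   0.54692662  0.83139685  2.00578635 -0.55180301  0.82984459
 -1.51082787] 262.59909595316554
```

View pics/side4.png

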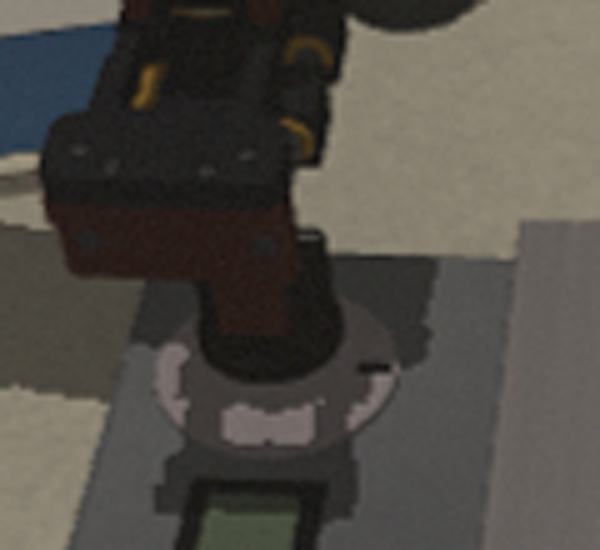

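>>> arm_command(deltas=[0,0,0,0,0,0.004,0,0,0,0,0,0,0.008,0,0,0,0,0,0,0.011,0,0,0,0,0,0,0.014,0,0,0,0,0,0,0.015,0,0,0,0,0,0,0.015,0,0,0,0,0,0,0.015,0])

```text
t: 6.82
position: [0.5128, 0.1316, 0.0893]
orientation: [-0.66, 0.751, 0.002, -0.0]
force: [-11.3, 4.7, 17.5]
gripper_width: 0.157
```

```bash
python3 - <<'E'
from h import *
o=bot.get_obs();print(o["position"],o["force"],o["moment"],o["gripper_width"],2*np.degrees(np.arctan2(*o["orientation"][[1,0]])))
s=bot.read_camera("side")[:,:,::-1]
a=cv2.resize(s[70:180,190:310],None,fx=5,fy=5,interpolation=cv2.INTER_CUBIC)
cv2.imwrite("pics/side5.png",a)
E
```

```text
[0.51279438 0.13155365 0.08929645] [-11.31127341   4.69570445  17.48562027] [ 0.98539843  2.85883506 -0.07463731] 0.1569578708625676 262.58042981604143
```

View pics/side5.png

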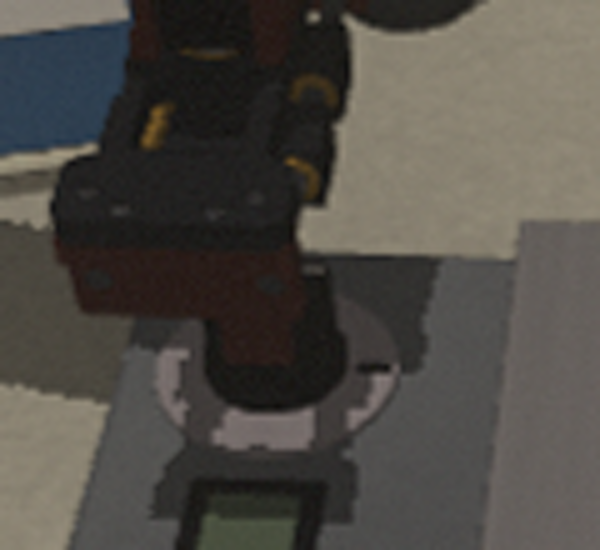

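Knob is home: the z reading matches the grasp height, a 17 N end-stop force built up, and the disc edge is back at row 411. Releasing, then lifting once open.

>>> arm_command(deltas=[0,0,0,0,0,0,0.7,0,0,0,0,0,0,0.7,0,0,0,0,0,0,0.7,0,0,0,0,0,0,0.7,0,0,0,0,0,0,0.7,0,0,0,0,0,0,0.7,0,0,0,0,0,0,0.7,0,0,0,0,0,0,0.7])

```text
t: 7.53
position: [0.5143, 0.1294, 0.0886]
orientation: [-0.659, 0.752, -0.0, -0.0]
force: [-0.6, 0.0, 0.0]
gripper_width: 0.69
```

```bash
python3 - <<'E'
from h import *
o=bot.get_obs();print(o["position"],o["force"],o["moment"],o["gripper_width"])
E
```

```text
[0.51431367 0.12940736 0.08859709] [-0.60883439  0.0184132   0.02908893] [-0.01513388  0.11414926  0.03521393] 0.6898710282516172
```

>>> arm_command(deltas=[0,0,0,0,0,-0.02,0.7,0,0,0,0,0,-0.05,0.7,0,0,0,0,0,-0.08,0.7,0,0,0,0,0,-0.11,0.7,0,0,0,0,0,-0.14,0.7,0,0,0,-0.04,0,-0.15,0.7,0,0,0,-0.08,0,-0.15,0.7,0,0,0,-0.12,0,-0.15,0.7,0,0,0,-0.16,0,-0.15,0.7,0,0,0,-0.2,0,-0.15,0.7,0,0,0,-0.24,0,-0.15,0.7,0,0,0,-0.24,0,-0.15,0.7,0,0,0,-0.24,0,-0.15,0.7])

```text
t: 8.62
position: [0.5448, 0.3701, 0.2374]
orientation: [-0.661, 0.75, -0.0, -0.001]
force: [0.6, -0.5, 0.5]
gripper_width: 0.697
```

```bash
python3 - <<'E'
from h import *
o=bot.get_obs();print(o["t"],o["position"],o["force"],o["joint_vel"].round(3))
s=bot.read_camera("side")[:,:,::-1];t=bot.read_camera("top")[:,:,::-1]
a=cv2.resize(s[85:185,195:295],None,fx=4,fy=4,interpolation=cv2.INTER_CUBIC)
b=cv2.resize(t[215:315,210:310],None,fx=4,fy=4,interpolation=cv2.INTER_CUBIC)
cv2.imwrite("pics/fin.png",np.hstack([a,b]))
cv2.imwrite("pics/fint.png",t)
E
```

```text
8.6167 [0.54479789 0.37005758 0.23736281] [ 0.64416663 -0.53534915  0.47392172] [ 0.031 -0.038  0.054  0.056  0.027 -0.006  0.01 ]
```

View pics/fin.png

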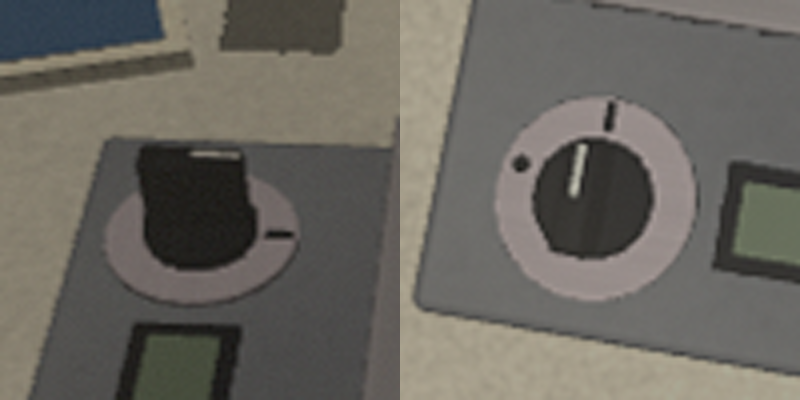

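View pics/fint.png

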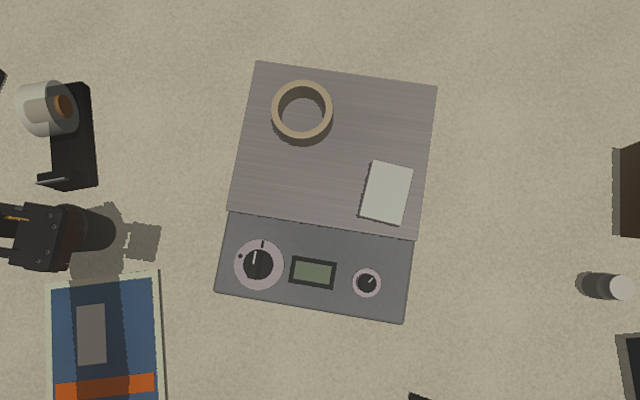

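```bash
python3 - <<'E'
from h import *
s0=cv2.imread("pics/side0.png");s=bot.read_camera("side")[:,:,::-1];t=cv2.imread("pics/fint.png");t0=cv2.imread("pics/top0.png")
for n,im in (("before",s0),("after",s)):
    g=im.astype(float).mean(2)
    for u in (240,243,246,249): print(n,u,g[146:158,u].round().astype(int))
for n,im in (("b",t0),("a",t)):
    g=im.astype(float).mean(2); print(n,[g[268:280,u].round().astype(int).tolist() for u in (255,258,261)])
tz=lambda x,y: ray("top",(210+(x-400+.5)/4-.5,215+(y+.5)/4-.5),.098)
a,b=tz(575,194),tz(582,146);d=b-a;print(a,b,np.degrees(np.arctan2(d[1],d[0])))
print([ (np.abs(t[y0:y1,x0:x1].astype(int)-t0[y0:y1,x0:x1]).max()) for y0,y1,x0,x1 in [(265,300,350,385)]])
E
```

```text
before 240 [ 27  30  28  31  30  27  59 109 106 104 102 103]
before 243 [ 30  30  32  28  30  26  43  85 104 103 103 103]
before 246 [ 31  32  31  32  28  25  57 109 104 103 105 105]
before 249 [ 32  30  30  30  31  46  90 104 105 105 104 103]
after 240 [ 28  31  30  31  28  26  57 110 106 105 106 104]
after 243 [ 33  32  29  32  27  28  59 107 106 105 105 102]
after 246 [ 30  28  30  31  30  26  61 109 107 106 105 107]
after 249 [ 29  35  31  27  23  45  89 107 107 104 108 107]
b [[53, 52, 51, 52, 55, 54, 53, 54, 54, 53, 45, 97], [53, 53, 52, 49, 52, 54, 53, 53, 54, 54, 49, 60], [53, 53, 52, 53, 52, 49, 52, 54, 55, 52, 39, 113]]
a [[54, 55, 54, 54, 51, 52, 52, 51, 50, 51, 44, 56], [50, 50, 50, 49, 48, 49, 49, 50, 49, 48, 47, 76], [53, 52, 54, 55, 54, 56, 56, 56, 54, 52, 42, 96]]
[0.51622775 0.1295927  0.098     ] [0.53474552 0.12787516 0.098     ] -5.299079623000545
[np.int64(4)]
```

```bash
python3 -c "
from plant import bot
o=bot.get_obs();print(o['t'],o['force'],abs(o['joint_vel']).max())
print(bot.hand_in())"
```

```text
8.7667 [-0.16154549 -1.12985564  0.26144118] 0.012472865299401696
the job is handed in; nothing more can be done
None
```

I pulled the lock knob straight up about 14 mm and turned it 75° clockwise. I then pushed it down until about 17 N built up at the stop, let go and moved the arm clear. The job was handed in at 8.8 s; it gave no verdict.

Last checks:
- **Knob home:** in the side picture the disc's edge sits where it did at the start, to within about 0.1 px apart from one pixel column (at its bezel tab or dot). The tool was also back at its grasp height (0.0893 m against 0.0895 m).
- **Pointer:** the white line measures −5.3°, against about −7.6° for the ready direction. That is roughly 2° off, with a limit of 10°. The tool itself read −7.4°, so the two readings disagree by about 2°, which I put down to pixel reading error.
- **Zero knob:** its part of the top picture is unchanged from the start.
- **Arm:** clear of everything, with about 1 N of force left, which is no more than sensor noise.

No check failed.

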